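Shut and lock the bag sealer

ROBOT

A 6-joint arm with a two-finger parallel gripper is mounted at the origin on the work surface. World frame = base frame: x ahead of the robot, y to its left, z up, the work surface at z = 0. Lengths are in mm, angles in degrees, forces in N, time in s.
With the tool pointing down it reaches from about 300 to 850 mm from the base axis. Payload 4.2 kg.
Tool frame: the origin (TCP) lies midway between the tips of the shut fingers; the grasp point (between the pads) lies 19 mm behind it; x points along the fingers, z is the direction in which the jaws open and shut, and the axes are right-handed (so a half turn about x gives the same grasp; the last joint's range is limited). The gripper opens to 91 mm and grips with 3 to 60 N. Pads are 32 mm wide; open, the fingers measure 118 mm over their backs; the gripper's body (76 mm by 178 mm) begins 60 mm behind the grasp point.
Start: joints at [65.374, 18.312, 89.639, -0, 72.044, -1.146], TCP at [229.099, 527.406, 213.976] pointing down, gripper open.
Joint ranges: [-177.97, 177.97], [-48.28, 115.42], [12.27, 149.76], [-77.06, 257.06], [2.81, 150.46], [-146.56, 146.56]. Speed limits (degrees/s): [147.25, 147.25, 180, 180, 180, 180].

INTERFACE

Orientations are given as [roll, pitch, yaw] about the fixed x, y, z axes, in that order (R = Rz(yaw) Ry(pitch) Rx(roll)).
In Python, from workcell import env gives the robot as it stands.
- The arm moves only by the tool send_rows, never from a script. Its argument "commands" is a list that holds one entry, the list of rows, each a list of 6 numbers: the shift along the tool's x, y, z normalised to -1 to 1, where 1 is 0.1 m, then the turn, a rotation vector about the tool's x, y, z normalised to -1 to 1, where 1 is 2 pi rad. In form: [[[x, y, z, wx, wy, wz], ...]]. A call has 1 to 20 rows; each row is the pose to reach, as a shift and turn from the pose commanded when the call began, along the tool's axes at that moment, turning the shorter way round; what a row does not reach only later rows make up. A row lasts 1/8 s, in which the tool goes at most 62.5 mm and 10.7 degrees, less where a joint would pass 70% of its speed; a pose out of reach is approached as far as the arm can. A call with a number of a shift or a turn outside -1 to 1 is refused whole. A call with a gripper value outside its range is refused whole. "jaw" is the closure, from -1 (fully open) to 1 (shut), so that 0 is half open, set as the call begins (left out, the last holds). The fingers move at their own pace and stop on an object; "force" is the grip in N (left out, the last holds). Time passes only in rows, so rows that repeat a pose let the fingers close. It gives the time, the measured TCP pose, the force and the opening at its end, in the units of the state.
- env.state(): the state, without advancing time (a new reading comes with each control period).
- env.grab_frame(name): name is "side" or "top" or "wrist"; returns (picture, depth): 384x512x3 uint8, red, green, blue; 384x512 float32, mm along the optical axis (not along the pixel's ray), 0 where there is no reading.
- env.get_calibration(name): a dict with "mtx" (3x3 intrinsics, pixels), "dist_coeffs" ([k1, k2, p1, p2, k3] as OpenCV has them; the pictures are not rectified), "camera_from_world" (4x4, takes a point from world to camera coordinates). Camera axes: x right, y up, looking along -z (the intrinsics and any distortion apply to the point x, -y, -z); pixel columns grow to the right and rows downward; lengths in mm; the calibration is good to about 2 mm. A picture is of the moment at which its call begins: read the wrist's pose just before it. get_calibration takes no time and is no camera call; for the wrist camera it gives the pose at the moment of the call.
- env.job_done(): hands the job in, once; it reports no verdict.
The state is a dict: "time_s": time; "qpos": joint angles; "qvel": joint speeds; "effort": joint torques, N m; "ee_pos": TCP position; "ee_rot": TCP orientation; "force": force on the tool from outside, world axes, zero at the start; "torque": the same for the moment, N m; "gripper_width": finger opening in mm.
Only numpy, scipy, OpenCV 4.12 (cv2) and the standard library are available. Lean on these libraries where they do the work, as an engineer would, in place of code of your own. Each camera call takes 0.05 s, during which the arm holds its last target.

TASK

Get the bench vacuum sealer ready for bags: push its raised lid down until it is fully shut, then push the lock lever that sticks out at its right end round towards the front, past the first detent (store) and all the way to the second stop (operate), and leave the machine like that. Just push with the fingertips: do not take hold of the lid or the lever knob, do not raise the lid any higher, and leave everything else on the table where it is.

Things in the scene. Friction and masses are not known exactly. Their poses are not given: they have to be found in the camera images.
- sealer: Bench vacuum bag sealer, fixed: white base 190 mm deep (x), 400 wide (y); grey lid on its left part, console on its right end (x -95..95, y -200..-128, top 72 high), raised pump housing along its back (x 64..95, top 84). Origin: centre of its underside, on the table; x from its front (bag slot) to its back, y to its left, z up.
- lid_hinge (a point): Middle of the lid's hinge line, 62 mm above the table, fixed to the sealer (x 50, y 45 mm from its origin); the hinge line runs along its y; axes as the sealer's.
- lid_edge (a point): Middle of the lid's front top edge; moves with the lid. The lid is a grey plate 131 mm deep, 296 wide, 20 thick. Shut, this point is 135 mm in front of the hinge line and 18 above it, 80 above the table. x from the lid's front edge to its hinge, z out of the lid's top.
- lid (a joint): Lid angle, rad: 0 shut (rigid stop), growing as the front edge rises; starts 0.45 to 0.8. A stiff hinge holds it wherever it is left; a downward push of 1 to 3 N near the front edge closes it. The lid can shut only while the lever is open; the lever's latch tongue then swings over a steel catch on the lid's right end.
- knob (a point): Upright round thumb knob at the outer end of the black lock lever, 18 mm diameter. This point is on its axis, 101 mm above the table and 75 from the lever's pivot axis; knob top 15 above it, lever arm's top 15 below it.
- lever: Black lock lever with its thumb knob and latch tongue. Origin on its upright pivot axis, 72 mm above the table (x -15, y -152 mm from the sealer's origin). Hub 38 diameter, its top 89 above the table; the flat arm from hub to knob is 14 wide, its top 86 above the table.
- lever_turn (a joint): Lock lever, rad, clockwise from above. 0 open: knob from pivot at 75 mm x (-0.07,-1.00) in sealer x,y, out to its right. 0.6 first detent, store, one steel pip on the console: (-0.62,-0.78). 1.2 second stop, operate, rigid, two pips: (-0.96,-0.29), by the front. Sprung into each place; takes 6 to 9 N at the knob to leave one, then snaps to the next. Starts 0 to 0.06.
- flask: Bystander, to be left alone: tall red drinking flask, 72 wide, 215 high, standing; origin under its centre. Sizes in mm.
- tape: Bystander, to be left alone: roll of clear tape lying flat, 90 across, 25 high, with a 62 hole; origin under its centre. Sizes in mm.
- marker: Bystander, to be left alone: marker pen lying on the table, 135 long, 17 thick, along its x axis; origin under its middle. Sizes in mm.
- carton: Bystander, to be left alone: small brown carton 75 x 52 x 42 high; origin under its centre. Sizes in mm.
- jar: Bystander, to be left alone: glass jar 60 wide, 78 high, standing; origin under its centre. Sizes in mm.
- packet: Bystander, to be left alone: white packet 100 x 70 x 28 high, lying on the table; origin under its centre. Sizes in mm.

How it is judged:
By the outcome, as a careful person would: the job done as asked, in the order asked, and still so for the second after the job is handed in, with the robot touching nothing.
It also fails if it takes over 45 s, if anything falls off the work surface, if the arm or the gripper's body presses on something with over 40 N, if the wrist force passes 120 N, or if a joint passes its speed limit or range.

## Working session

There is one attempt and no reset: what is moved stays moved. The work goes in short steps, Python scripts to look and compute and a tool call to move; the robot and the scene stay as the last step left them, time stands still between calls to the robot, and variables do not carry over. Pictures are saved under pics/ and viewed, and the job is handed in when it is done.

Besides the shell and the picture viewer there is one more tool, called by a JSON object that holds its "op" and its "data", one argument or row to a line. send_rows: Moves the arm, as the interface text tells. Its arguments: {"type":"object","properties":{"commands":{"type":"array","items":{"type":"array","items":{"type":"array","items":{"type":"number","minimum":-1,"maximum":1}}}},"jaw":{"type":"number"},"force":{"type":"number"}},"required":["commands"]}

```bash
ls; mkdir -p pics; python3 - <<'E'
from workcell import env
import cv2,numpy as np
print(env.state())
for n in ["side","top","wrist"]:
    im,d=env.grab_frame(n); c=env.get_calibration(n)
    cv2.imwrite(f"pics/{n}0.png",im[:,:,::-1]); np.savez(f"{n}0.npz",im=im,d=d,**{k:np.array(v) for k,v in c.items()})
    print(n,c)
E
```

```text
pics
{'time_s': 0.0, 'qpos': array([ 6.53744126e+01,  1.83507622e+01,  8.97066689e+01, -1.23480614e-03,
        7.20444000e+01, -1.14531222e+00]), 'qvel': array([ 0.0305293 , -0.09703601,  0.05573276, -0.0783451 , -0.01401589,
        0.00676258]), 'effort': array([ 6.48019450e-04, -4.12464058e+01, -2.31977212e+01,  7.28400098e-02,
        4.55068960e-02, -1.37370989e-04]), 'ee_pos': array([228.88534822, 526.9218261 , 213.12732142]), 'ee_rot': array([ 179.51520925,   89.89816221, -113.96468421]), 'force': array([0.48093482, 0.30467313, 0.17802313]), 'torque': array([ 0.03535033, -0.00664711,  0.02913144]), 'gripper_width': 91.22458126873234}
side {'mtx': array([[395.30887815,   0.        , 252.64485829],
       [  0.        , 395.30887815, 191.57797967],
       [  0.        ,   0.        ,   1.        ]]), 'dist_coeffs': array([-0.02300586,  0.        ,  0.        ,  0.        ,  0.        ]), 'camera_from_world': array([[ 9.51114650e-01, -3.08738130e-01,  7.85424683e-03,
        -5.43446392e+02],
       [ 2.33417915e-01,  7.35267082e-01,  6.36316269e-01,
        -2.60286892e+02],
  
[... 704 characters left out ...]
[ 0.00000000e+00,  0.00000000e+00,  0.00000000e+00,
         1.00000000e+00]])}
wrist {'mtx': array([[321.80262354,   0.        , 252.72659796],
       [  0.        , 321.80262354, 196.2332837 ],
       [  0.        ,   0.        ,   1.        ]]), 'dist_coeffs': array([-0.07098976,  0.        ,  0.        ,  0.        ,  0.        ]), 'camera_from_world': array([[ 3.98670638e-01,  9.17092225e-01, -1.89040247e-03,
        -5.74150734e+02],
       [-8.84147700e-01,  3.83800095e-01, -2.66421343e-01,
         3.04517823e+01],
       [-2.43607406e-01,  1.07885762e-01,  9.63854810e-01,
        -3.91054042e+02],
       [ 0.00000000e+00,  0.00000000e+00,  0.00000000e+00,
         1.00000000e+00]])}
```

View pics/side0.png

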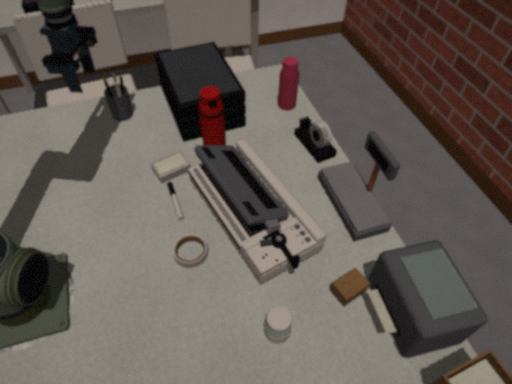

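View pics/top0.png

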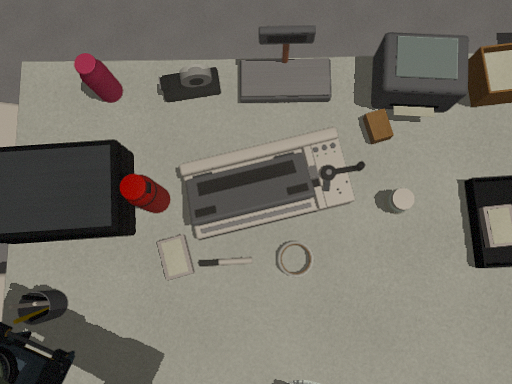

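The side and top views show the sealer near the image centre, its front facing the robot. The lever hub is at about (328,172) in the top view and the knob at about (362,166). Next I'll measure it using depth.

```bash
cat > h.py <<'E'
import numpy as np,cv2
def load(n): return np.load(n+".npz")
def pts(z):
    im,d=z['im'],z['d']; h,w=d.shape
    u,v=np.meshgrid(np.arange(w),np.arange(h))
    uv=np.stack([u,v],-1).reshape(-1,1,2).astype(np.float64)
    n=cv2.undistortPoints(uv,z['mtx'],z['dist_coeffs']).reshape(h,w,2)
    c=np.stack([n[...,0]*d,-n[...,1]*d,-d],-1)
    T=np.linalg.inv(z['camera_from_world'])
    P=c@T[:3,:3].T+T[:3,3]; P[d==0]=np.nan
    return P
def ray(z,u,v,height):
    n=cv2.undistortPoints(np.array([[[u,v]]],float),z['mtx'],z['dist_coeffs']).ravel()
    T=np.linalg.inv(z['camera_from_world']); o=T[:3,3]; r=T[:3,:3]@np.array([n[0],-n[1],-1])
    return o+r*(height-o[2])/r[2]
def proj(z,P):
    T=z['camera_from_world']; c=np.asarray(P,float).reshape(-1,3)@T[:3,:3].T+T[:3,3]
    c=c*[1,-1,-1]
    return cv2.projectPoints(c,np.zeros(3),np.zeros(3),z['mtx'],z['dist_coeffs'])[0].reshape(-1,2)
E
python3 - <<'E'
from h import *
for n,(a,b,c,d) in {"top0":(100,110,400,290),"side0":(140,70,370,350)}.items():
    z=load(n); im=z['im'][b:d,a:c,::-1]
    k=min(800/im.shape[1],600/im.shape[0]); cv2.imwrite(f"pics/{n}_z.png",cv2.resize(im,None,fx=k,fy=k,interpolation=cv2.INTER_CUBIC)); print(k)
z=load("top0");P=pts(z)
for (u,v) in [(200,190),(250,200),(290,200),(255,160),(310,165),(328,172),(345,169),(362,166),(230,210),(340,195),(330,140),(140,190),(260,290),(402,200),(378,126),(175,257)]:
    print((u,v),P[v,u].round(0))
E
```

```text
2.6666666666666665
2.142857142857143
(200, 190) [572. 239. 102.]
(250, 200) [543. 118. 127.]
(290, 200) [541.  26. 133.]
(255, 160) [654. 109.  54.]
(310, 165) [634. -27.  79.]
(328, 172) [614. -69.  92.]
(345, 169) [ 622. -110.   87.]
(362, 166) [ 623. -146.  112.]
(230, 210) [519. 164. 136.]
(340, 195) [560. -98.  73.]
(330, 140) [698. -78.  72.]
(140, 190) [554. 350. 219.]
(260, 290) [331. 100.  -2.]
(402, 200) [ 546. -246.   74.]
(378, 126) [ 741. -205.   42.]
(175, 257) [414. 311.  29.]
```

View pics/top0_z.png

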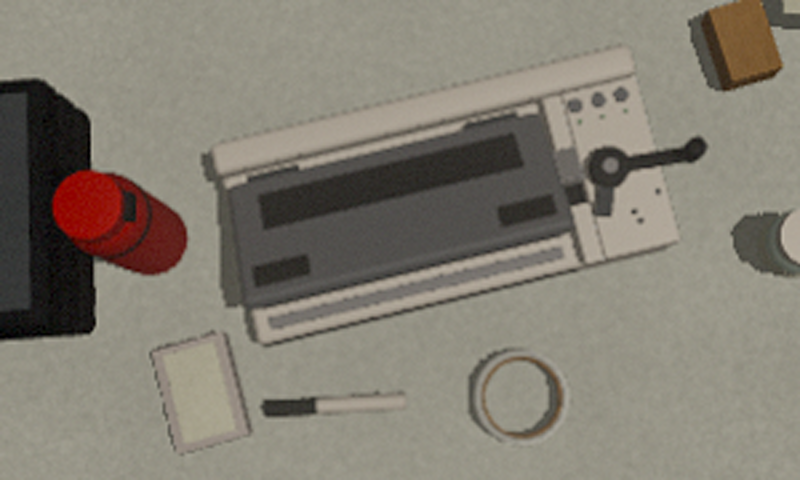

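View pics/side0_z.png

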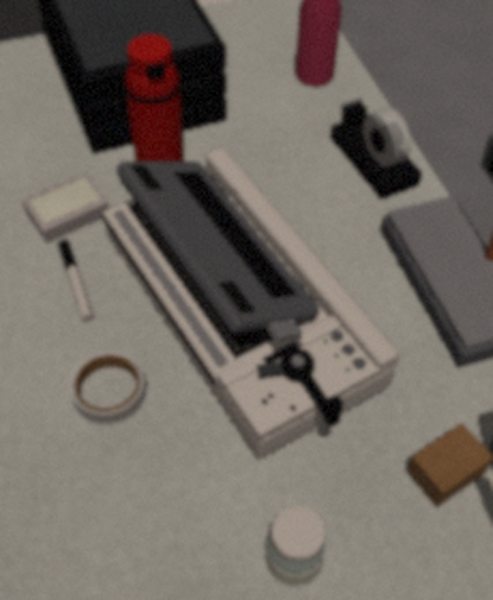

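```bash
python3 - <<'E'
from h import *
z=load("top0");P=pts(z); im=z['im'].astype(int)
X,Y,Z=P[...,0],P[...,1],P[...,2]
# console top points
m=(Z>66)&(Z<78)&(Y<-40)&(Y>-160)&(X>480)&(X<720)
q=P[m][:,:2].astype(np.float32); r=cv2.minAreaRect(q); print("console+?",m.sum(),r, cv2.boxPoints(r).round(0).tolist())
# whole sealer: z>20 connected around
m=((Z>25)&(Z<170)).astype(np.uint8)
n,l=cv2.connectedComponents(m); k=l[185,340]; q=P[l==k]
r=cv2.minAreaRect(q[:,:2].astype(np.float32)); print(r,cv2.boxPoints(r).round(0).tolist(),len(q))
# pump housing top
m=(Z>79)&(Z<89)&(l==k)&(X>620)
m2=m
q=P[m2][:,:2].astype(np.float32); r=cv2.minAreaRect(q); print("pump",m.sum(),r)
cv2.imwrite("pics/mask0.png",np.hstack([(l==k)*255,m*255]).astype(np.uint8)[100:300])
# dark/grey lid pts
g=(l==k)&(im.max(2)<95)
q=P[g&(Y>-30)&(Z>60)]
print(len(q)); A=np.c_[q[:,:2],np.ones(len(q))]; co=np.linalg.lstsq(A,q[:,2],rcond=None)[0]; print(co)
E
```

```text
console+? 1686 ((616.2057495117188, -74.89204406738281), (163.9623565673828, 89.82171630859375), 11.992619514465332) [[527.0, -48.0], [545.0, -136.0], [706.0, -102.0], [687.0, -14.0]]
((598.4388427734375, 64.86837768554688), (195.11778259277344, 436.5316467285156), 13.034461975097656) [[454.0, 256.0], [553.0, -170.0], [743.0, -126.0], [644.0, 300.0]] 12945
pump 2329 ((675.310791015625, 79.12142944335938), (109.97891235351562, 432.4800109863281), 0.18475794792175293)
5882
[-4.35533653e-01 -1.02126665e-01  3.74651927e+02]
```

```bash
python3 - <<'E'
from h import *
z=load("top0");s=load("side0")
def t(u,v,h): return ray(z,100+(u+.5)/2.6667-.5,110+(v+.5)/2.6667-.5,h)[:2]
def sd(u,v,h): return ray(s,140+(u+.5)/2.1429-.5,70+(v+.5)/2.1429-.5,h)[:2]
a=np.radians(13.1);R=np.array([[np.cos(a),-np.sin(a)],[np.sin(a),np.cos(a)]])
for name,w,l in [("top hub",t(609,166,89),(-15,-152)),("side hub",sd(297,362,89),(-15,-152)),
  ("top FR",t(678,240,72),(-95,-200)),("side FR",sd(262,440,72),(-95,-200)),
  ("top BR pump",t(631,46,84),(95,-200)),("side BRpump",sd(395,352,84),(95,-200)),
  ("top BL pump",t(212,150,84),(95,200)),("side FRpump",sd(372,366,84),(64,-200))]:
    print(name,w.round(1),"origin",(w-R@l).round(1))
print("yaw pump", t(631,46,84),t(212,150,84))
for n,k in [("top",t(697,148,116)),("side",sd(332,405,116))]: print(n,"knob",k.round(1))
E
```

```text
top hub [614.5 -69.1] origin [594.6  82.3]
side hub [612.3 -70.1] origin [592.4  81.3]
top FR [ 548.4 -131.6] origin [595.6  84.7]
side FR [ 547.5 -140.8] origin [594.7  75.5]
top BR pump [728.  -93.2] origin [590.2  80. ]
side BRpump [724.1 -88.5] origin [586.2  84.8]
top BL pump [635.1 294.2] origin [587.9  77.8]
side FRpump [691.7 -97.7] origin [584.1  82.6]
yaw pump [728.04482369 -93.22582565] [635.10303382 294.16851551]
top knob [ 624.3 -143.4]
side knob [ 621.  -146.4]
```

```bash
cat > plan.py <<'E'
import numpy as np
from scipy.spatial.transform import Rotation as Ro
from workcell import env
O=np.array([592.,81.]); YAW=13.3
def s2w(x,y):
    a=np.radians(YAW); return O+np.array([x*np.cos(a)-y*np.sin(a),x*np.sin(a)+y*np.cos(a)])
def toolR(ang,sign=1):
    # tool x down, tool y along heading ang (deg, world)
    a=np.radians(ang); y=sign*np.array([np.cos(a),np.sin(a),0]); x=np.array([0,0,-1.]); return np.stack([x,y,np.cross(x,y)],1)
def cur():
    s=env.state(); return np.array(s['ee_pos']),Ro.from_euler('xyz',s['ee_rot'],degrees=True).as_matrix(),s
def row(p0,R0,p,R):
    return np.r_[R0.T@(np.asarray(p)-p0)/100, Ro.from_matrix(R0.T@R).as_rotvec()/(2*np.pi)]
E
python3 - <<'E'
from plan import *
p,R,s=cur(); print(R.round(3)); 
R1=toolR(YAW+180)
for sg in (1,-1):
    R1=toolR(YAW+180,sg); print(sg,Ro.from_matrix(R.T@R1).as_rotvec(degrees=True))
for q in [(350,200,230),(*s2w(-45,45),230)]: print(np.round(q,1),row(p,R,q,R1).round(4))
E
```

```text
[[-0.001 -0.917  0.398]
 [-0.001  0.398  0.917]
 [-1.     0.    -0.001]]
1 [-3.67782498e+01 -6.80392053e-02 -2.44281796e-02]
-1 [ 1.43221722e+02 -3.16248671e-02  8.80839611e-02]
[350 200 230] [-1.6340e-01 -2.4135e+00 -2.5176e+00  3.9780e-01 -1.0000e-04  2.0000e-04]
[537.9 114.4 230. ] [-1.6340e-01 -4.4774e+00 -2.5540e+00  3.9780e-01 -1.0000e-04  2.0000e-04]
```

{"op": "send_rows", "data": {
  "commands": [
    [[-0.1,-0.4,-0.4,0,0,0],[-0.1,-0.75,-0.75,0,0,0],[-0.1,-1,-1,0,0,0]]
  ],
  "jaw": 1,
  "force": 30
}}

```text
time_s: 0.52
ee_pos: [281.3, 393.9, 223.8]
ee_rot: [-158.5, 90.0, -92.0]
force: [-0.0, 0.0, -0.6]
gripper_width: 64.3
```

{"op": "send_rows", "data": {
  "commands": [
    [[-0.1,-0.4,-0.4,0,0,0],[-0.1,-0.75,-0.75,0,0,0],[-0.1,-1,-1,0,0,0]]
  ]
}}

```text
time_s: 0.9
ee_pos: [333.1, 262.4, 234.0]
ee_rot: [-102.8, 90.0, -36.3]
force: [0.2, 0.3, 0.1]
gripper_width: 34.1
```

{"op": "send_rows", "data": {
  "commands": [
    [[0,-0.4,-0.2,-0.025,0,0],[0,-0.6,-0.4,-0.05,0,0],[0,-0.8,-0.5,-0.075,0,0],[0,-1,-0.5,-0.1022,0,0],[0,-1,-0.5,-0.1022,0,0]]
  ]
}}

```text
time_s: 1.52
ee_pos: [405.2, 178.1, 233.7]
ee_rot: [80.4, 90.0, -176.5]
force: [-1.0, 0.0, 0.0]
gripper_width: 0.6
```

```bash
python3 - <<'E'
from plan import *
p,R,s=cur(); print(s['time_s'],p.round(1),s['ee_rot'],s['gripper_width'],s['qpos'].round(1))
R1=toolR(YAW+180)
for q in [(*s2w(-45,45),230),(*s2w(-45,45),150)]: print(np.round(q,1),row(p,R,q,R1).round(4))
E
```

```text
1.525 [405.2 178.1 233.7] [  80.36733018   89.97135791 -176.52005261] 0.6325253077734924 [ 22.2   5.5 103.6   0.   71.  -80.9]
[537.9 114.4 230. ] [ 3.6000e-02 -1.1476e+00 -9.2090e-01 -5.0000e-04  0.0000e+00 -1.0000e-04]
[537.9 114.4 150. ] [ 8.360e-01 -1.148e+00 -9.210e-01 -5.000e-04  0.000e+00 -1.000e-04]
```

{"op": "send_rows", "data": {
  "commands": [
    [[0,-0.4,-0.3,0,0,0],[0,-0.7,-0.6,0,0,0],[0,-1,-0.92,0,0,0],[0,-1,-0.92,0,0,0]]
  ]
}}

```text
time_s: 2.02
ee_pos: [524.3, 111.3, 233.2]
ee_rot: [84.6, 89.9, -172.4]
force: [-0.7, 0.5, -0.2]
gripper_width: 0.8
```

```bash
python3 - <<'E'
from plan import *
from h import *
p,R,s=cur(); print(s['time_s'],p.round(1))
for n in ["wrist","side"]:
    c=env.get_calibration(n); im,d=env.grab_frame(n)
    cv2.imwrite(f"pics/{n}1.png",im[:,:,::-1]); np.savez(f"{n}1.npz",im=im,d=d,**{k:np.array(v) for k,v in c.items()})
R1=toolR(YAW+180)
for q in [(*s2w(-45,45),150)]: print(np.round(q,1),row(p,R,q,R1).round(4))
E
```

```text
2.025 [524.3 111.3 233.2]
[537.9 114.4 150. ] [ 8.318e-01 -1.400e-01 -6.000e-04 -7.000e-04  0.000e+00 -1.000e-04]
```

View pics/wrist1.png

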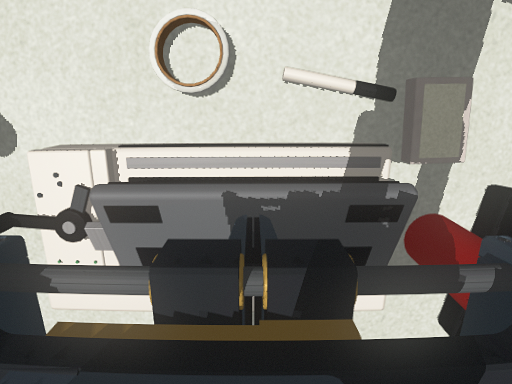

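View pics/side1.png

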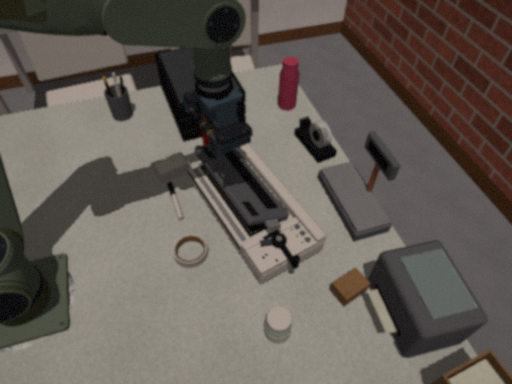

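The wrist view shows the lid's front edge level in the picture at row 183, so the yaw is right. The hub is at about (69,227), the console's front right corner at about (29,150), and the fingertips sit over the lid's middle.

```bash
python3 - <<'E'
from plan import *
from h import *
z=load("wrist1"); P=pts(z)
def loc(w): 
    a=np.radians(YAW); d=w[:2]-O; return np.r_[d[0]*np.cos(a)+d[1]*np.sin(a),-d[0]*np.sin(a)+d[1]*np.cos(a),w[2]].round(1)
for n,u,v,h in [("FRc",29,151,72),("hub",69,227,89),("baseFL?",390,147,45)]:
    print(n,loc(ray(z,u,v,h)))
for u,v in [(69,227),(45,170),(250,185),(200,192),(200,215),(200,230),(130,190),(15,222)]: print((u,v),loc(P[v,u]))
E
```

```text
FRc [ -93.5 -194.5   72. ]
hub [ -13.6 -152.1   89. ]
baseFL? [-91.5 199.4  45. ]
(69, 227) [ -14.  -151.5   89.9]
(45, 170) [ -72.5 -180.    71.5]
(250, 185) [-67.   42.3 124.5]
(200, 192) [-63.2  -1.1 133.8]
(200, 215) [-40.4  -3.  128.7]
(200, 230) [-21.9  -5.6 118.3]
(130, 190) [-64.5 -64.1 130.3]
(15, 222) [ -17.8 -216.5   85.4]
```

{"op": "send_rows", "data": {
  "commands": [
    [[0.4,-0.14,0,0,0,0],[0.8,-0.14,0,0,0,0],[0.8,-0.14,0,0,0,0]]
  ]
}}

```text
time_s: 2.5
ee_pos: [533.3, 115.9, 151.6]
ee_rot: [84.2, 89.6, -172.5]
force: [0.9, -0.9, 1.0]
gripper_width: 0.1
```

{"op": "send_rows", "data": {
  "commands": [
    [[0.08,0,0,0,0,0],[0.16,0,0,0,0,0],[0.22,0.02,0,0,0,0],[0.28,0.06,0,0,0,0],[0.34,0.09,0,0,0,0],[0.4,0.12,0,0,0,0],[0.46,0.15,0,0,0,0],[0.52,0.17,0,0,0,0],[0.57,0.19,0,0,0,0],[0.62,0.2,0,0,0,0],[0.65,0.2,0,0,0,0]]
  ]
}}

```text
time_s: 3.88
ee_pos: [516.7, 110.5, 88.5]
ee_rot: [91.0, 89.9, -165.7]
force: [-1.0, 0.1, 2.3]
gripper_width: 0.7
```

{"op": "send_rows", "data": {
  "commands": [
    [[0.02,0,0,0,0,0],[0.04,0,0,0,0,0],[0.06,0,0,0,0,0],[0.08,0,0,0,0,0],[0.09,0,0,0,0,0],[0.09,0,0,0,0,0]]
  ]
}}

```text
time_s: 4.62
ee_pos: [517.3, 110.7, 80.2]
ee_rot: [-8.2, 90.0, 95.1]
force: [-2.1, -0.6, 4.6]
gripper_width: 0.4
```

{"op": "send_rows", "data": {
  "commands": [
    [[0.01,0,0,0,0,0],[0.02,0,0,0,0,0],[0.03,0,0,0,0,0],[0.03,0,0,0,0,0]]
  ]
}}

```text
time_s: 5.12
ee_pos: [517.3, 110.7, 80.0]
ee_rot: [-89.0, 89.9, 14.3]
force: [-7.4, -1.5, 23.4]
gripper_width: 0.3
```

```bash
python3 - <<'E'
from workcell import env
print(env.state()['force'],env.state()['ee_pos'])
E
```

```text
[-7.39111833 -1.47875675 23.35051796] [517.26697907 110.71712402  80.048053  ]
```

Contact went rigid at TCP z = 80.0 with 23 N, so the lid is on its stop. Lifting now and moving behind the knob.

{"op": "send_rows", "data": {
  "commands": [
    [[-0.3,0,0,0,0,0],[-0.7,0,0,0,0,0],[-0.95,-0.2,-0.3,0,0,0],[-0.95,-0.5,-0.65,0,0,0],[-0.95,-0.8,-0.9,0,0,0],[-0.95,-0.87,-0.9,0,0,0]]
  ]
}}

```text
time_s: 5.88
ee_pos: [624.7, 41.8, 171.2]
ee_rot: [-106.9, 89.9, -3.7]
force: [0.5, 0.5, 0.4]
gripper_width: 0.4
```

{"op": "send_rows", "data": {
  "commands": [
    [[0,0,-0.45,0,0,0],[0,0,-0.9,0,0,0],[0,0,-0.9,0,0,0]]
  ]
}}

```text
time_s: 6.25
ee_pos: [643.4, -46.4, 171.4]
ee_rot: [109.2, 90.0, -147.6]
force: [-0.1, 0.9, -0.2]
gripper_width: 0.4
```

```bash
python3 - <<'E'
from plan import *
from h import *
p,R,s=cur(); print(s['time_s'],p.round(1),s['force'])
for n in ["top","side","wrist"]:
    c=env.get_calibration(n); im,d=env.grab_frame(n)
    cv2.imwrite(f"pics/{n}2.png",im[:,:,::-1]); np.savez(f"{n}2.npz",im=im,d=d,**{k:np.array(v) for k,v in c.items()})
    P=pts(load(n+"2")); a=np.radians(YAW); dd=P[...,:2]-O
    x=dd[...,0]*np.cos(a)+dd[...,1]*np.sin(a); y=-dd[...,0]*np.sin(a)+dd[...,1]*np.cos(a)
    if n!="wrist":
        for yy in (60,120,160):
            for xx in (-80,-60,-20): 
                m=(abs(x-xx)<6)&(abs(y-yy)<10)&(P[...,2]<130); print(n,xx,yy,m.sum(),np.median(P[...,2][m]).round(1))
R1=toolR(YAW+180)
for q in [(*s2w(20,-227),170),(*s2w(20,-227),96)]: print(np.round(q,1),row(p,R,q,R1).round(4))
E
```

```text
6.25 [643.4 -46.4 171.4] [-0.10055418  0.91461014 -0.2207025 ]
top -80 60 49 73.0
top -60 60 41 80.6
top -20 60 41 80.6
top -80 120 47 76.6
top -60 120 42 80.2
top -20 120 41 80.2
top -80 160 48 76.2
top -60 160 41 80.4
top -20 160 40 79.8
side -80 60 43 77.1
side -60 60 24 81.1
side -20 60 25 81.1
side -80 120 41 77.9
side -60 120 26 81.0
side -20 120 21 81.8
side -80 160 34 76.9
side -60 160 22 81.9
side -20 160 23 81.1
[ 663.7 -135.3  170. ] [ 1.390e-02  4.800e-03 -9.116e-01 -5.000e-04 -0.000e+00 -1.000e-04]
[ 663.7 -135.3   96. ] [ 7.539e-01  4.400e-03 -9.115e-01 -5.000e-04 -0.000e+00 -1.000e-04]
```

View pics/side2.png

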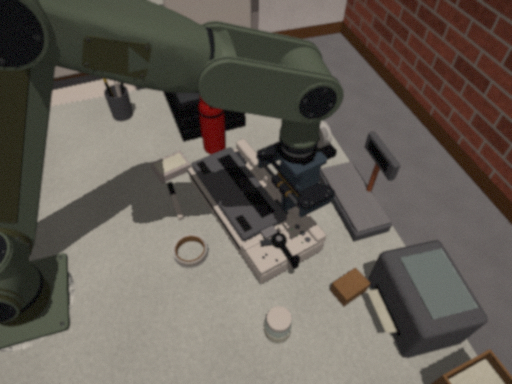

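View pics/wrist2.png

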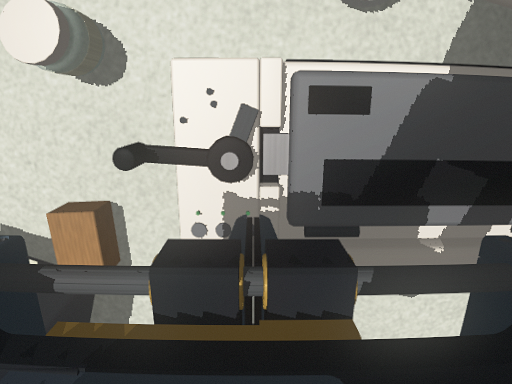

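The side view shows the lid flat, and depth across it reads 80 to 82 mm. In the wrist view the hub is at (230,160) and the knob top at (125,158), with the lever still open.

```bash
python3 - <<'E'
from plan import *
from h import *
z=load("wrist2"); P=pts(z)
def loc(w): 
    a=np.radians(YAW); d=w[:2]-O; return np.r_[d[0]*np.cos(a)+d[1]*np.sin(a),-d[0]*np.sin(a)+d[1]*np.cos(a),w[2]].round(1)
print("hub",loc(ray(z,230,160,89)),"knob",loc(ray(z,124,158,116)),loc(P[158,122]),loc(P[160,230]))
E
```

```text
hub [ -13.9 -151.5   89. ] knob [ -20.  -225.5  116. ] [ -19.8 -227.5  114.7] [ -14.1 -151.4   90.3]
```

{"op": "send_rows", "data": {
  "commands": [
    [[0,0,-0.45,0,0,0],[0,0,-0.9,0,0,0],[0.2,0,-0.91,0,0,0],[0.5,0,-0.91,0,0,0],[0.72,0,-0.91,0,0,0],[0.75,0,-0.91,0,0,0],[0.75,0,-0.91,0,0,0]]
  ]
}}

```text
time_s: 7.28
ee_pos: [664.8, -132.0, 97.7]
ee_rot: [-100.6, 89.9, 2.8]
force: [0.3, 0.8, -0.1]
gripper_width: 0.2
```

```bash
cat >> plan.py <<'E'
PIV=np.array([-14.,-151.7])
def tip(th,gap=0.,rad=75,z=96,off=25):
    ph=np.radians(-94)-th; r=np.array([np.cos(ph),np.sin(ph)]); t=np.array([np.sin(ph),-np.cos(ph)])
    l=PIV+rad*r-(off+gap)*t
    return np.r_[s2w(*l),z], toolR(YAW+np.degrees(np.arctan2(t[1],t[0])))
E
python3 - <<'E'
from plan import *
p,R,s=cur(); print(p,s['qpos'].round(1))
print(row(p,R,*tip(0,10)).round(3)); 
for th in np.arange(0,.81,.1): print(th.round(2),row(p,R,*tip(th)).round(3))
E
```

```text
[ 664.80832098 -132.02643198   97.66616745] [ -12.2   32.2   84.2    0.    63.6 -115.6]
[ 0.017  0.062 -0.049  0.011 -0.     0.   ]
0.0 [ 0.017  0.161 -0.042  0.011 -0.     0.   ]
0.1 [ 0.016  0.239 -0.057  0.027 -0.     0.   ]
0.2 [ 0.016  0.318 -0.065  0.043 -0.     0.   ]
0.3 [ 0.016  0.397 -0.065  0.059  0.     0.   ]
0.4 [ 0.016  0.475 -0.058  0.075  0.     0.   ]
0.5 [ 0.016  0.553 -0.042  0.091  0.     0.   ]
0.6 [ 0.016  0.628 -0.019  0.107  0.     0.   ]
0.7 [0.016 0.701 0.012 0.123 0.    0.   ]
0.8 [0.016 0.77  0.05  0.139 0.    0.   ]
```

{"op": "send_rows", "data": {
  "commands": [
    [[0,0.06,-0.04,0.011,0,0],[0,0.11,-0.04,0.011,0,0],[0,0.16,-0.04,0.011,0,0],[0,0.2,-0.05,0.019,0,0],[0,0.24,-0.06,0.027,0,0],[0,0.28,-0.06,0.035,0,0],[0,0.32,-0.065,0.043,0,0],[0,0.36,-0.065,0.051,0,0]]
  ]
}}

```text
time_s: 8.28
ee_pos: [635.6, -147.3, 98.3]
ee_rot: [-86.8, 89.3, -1.9]
force: [6.4, 0.7, -3.0]
gripper_width: 0.3
```

```bash
python3 - <<'E'
from plan import *
from h import *
p,R,s=cur(); print(s['time_s'],p.round(1),s['force'].round(1))
for n in ["wrist"]:
    c=env.get_calibration(n); im,d=env.grab_frame(n)
    cv2.imwrite(f"pics/{n}3.png",im[:,:,::-1])
for th in np.arange(.2,1.25,.1): print(th.round(2),row(p,R,*tip(th)).round(3))
E
```

```text
8.275 [ 635.6 -147.3   98.3] [ 6.4  0.7 -3. ]
0.2 [ 0.023  0.003  0.015 -0.008  0.     0.002]
0.3 [ 0.022  0.078 -0.01   0.008  0.     0.002]
0.4 [ 0.021  0.155 -0.027  0.024  0.     0.002]
0.5 [ 0.02   0.233 -0.037  0.04   0.     0.002]
0.6 [ 0.019  0.312 -0.039  0.055  0.     0.002]
0.7 [ 0.018  0.391 -0.033  0.071  0.001  0.002]
0.8 [ 0.017  0.469 -0.019  0.087  0.001  0.002]
0.9 [0.017 0.545 0.003 0.103 0.001 0.002]
1.0 [0.016 0.618 0.032 0.119 0.001 0.002]
1.1 [0.015 0.689 0.068 0.135 0.001 0.002]
1.2 [0.014 0.755 0.111 0.151 0.001 0.002]
```

View pics/wrist3.png

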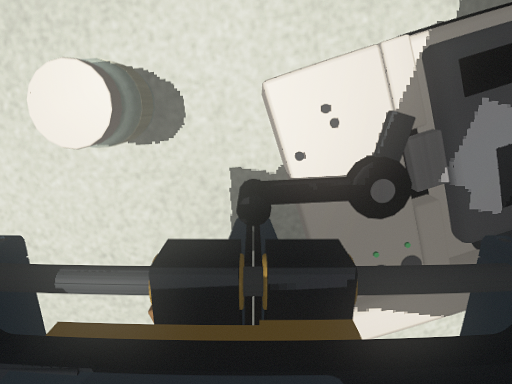

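The wrist view shows the fingertips squarely behind the knob (252,200), at 6 N, with the lever starting to turn.

```bash
python3 - <<'E'
from plan import *
p,R=tip(.25)
for th in np.arange(.25,1.3,.05): print(th.round(2),row(p,R,*tip(th)).round(3)[[1,2,3]])
E
```

```text
0.25 [0. 0. 0.]
0.3 [ 0.038 -0.012  0.008]
0.35 [ 0.076 -0.021  0.016]
0.4 [ 0.115 -0.029  0.024]
0.45 [ 0.154 -0.035  0.032]
0.5 [ 0.193 -0.039  0.04 ]
0.55 [ 0.233 -0.04   0.048]
0.6 [ 0.272 -0.04   0.056]
0.65 [ 0.312 -0.038  0.064]
0.7 [ 0.351 -0.034  0.072]
0.75 [ 0.39  -0.028  0.08 ]
0.8 [ 0.429 -0.02   0.088]
0.85 [ 0.467 -0.01   0.095]
0.9 [0.505 0.002 0.103]
0.95 [0.542 0.015 0.111]
1.0 [0.578 0.031 0.119]
1.05 [0.614 0.048 0.127]
1.1 [0.648 0.067 0.135]
1.15 [0.682 0.088 0.143]
1.2 [0.715 0.11  0.151]
1.25 [0.746 0.134 0.159]
```

{"op": "send_rows", "data": {
  "commands": [
    [[0,0.038,-0.012,0.008,0,0],[0,0.076,-0.021,0.016,0,0],[0,0.115,-0.029,0.024,0,0],[0,0.154,-0.035,0.032,0,0],[0,0.193,-0.039,0.04,0,0],[0,0.233,-0.04,0.048,0,0],[0,0.272,-0.04,0.056,0,0],[0,0.312,-0.038,0.064,0,0],[0,0.351,-0.034,0.072,0,0],[0,0.39,-0.028,0.08,0,0],[0,0.429,-0.02,0.088,0,0],[0,0.467,-0.01,0.095,0,0],[0,0.505,0.002,0.103,0,0],[0,0.542,0.015,0.111,0,0],[0,0.578,0.031,0.119,0,0],[0,0.614,0.048,0.127,0,0],[0,0.648,0.067,0.135,0,0],[0,0.682,0.088,0.143,0,0]]
  ]
}}

```text
time_s: 10.58
ee_pos: [563.6, -132.7, 97.4]
ee_rot: [-35.2, 90.0, -1.8]
force: [0.2, 0.0, -0.4]
gripper_width: 1.0
```

```bash
python3 - <<'E'
from plan import *
from h import *
p,R,s=cur(); print(s['time_s'],p.round(1),s['force'].round(1))
for n in ["wrist"]:
    c=env.get_calibration(n); im,d=env.grab_frame(n)
    cv2.imwrite(f"pics/{n}4.png",im[:,:,::-1])
for th in np.arange(1.1,1.26,.05): print(th.round(2),row(p,R,*tip(th)).round(3))
E
```

```text
10.575 [ 563.6 -132.7   97.4] [ 0.2  0.  -0.4]
1.1 [ 0.014 -0.036  0.024 -0.008  0.     0.   ]
1.15 [0.014 0.001 0.011 0.    0.    0.   ]
1.2 [ 0.014  0.039 -0.001  0.008  0.     0.   ]
1.25 [ 0.014  0.077 -0.01   0.016  0.     0.   ]
```

View pics/wrist4.png

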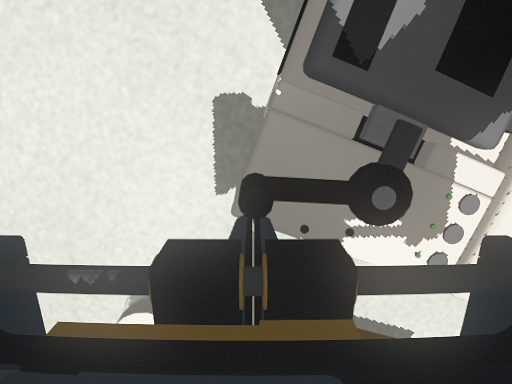

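The force is near zero, so the lever has snapped ahead. I'll follow it until I feel the rigid stop.

{"op": "send_rows", "data": {
  "commands": [
    [[0,0.02,0,0.004,0,0],[0,0.04,0,0.008,0,0],[0,0.05,0,0.008,0,0],[0,0.05,0,0.008,0,0]]
  ]
}}

```text
time_s: 11.12
ee_pos: [561.6, -129.4, 97.2]
ee_rot: [-72.1, 89.9, -41.5]
force: [1.1, -3.2, -0.2]
gripper_width: 0.5
```

{"op": "send_rows", "data": {
  "commands": [
    [[0,0.01,0,0,0,0],[0,0.02,0,0,0,0],[0,0.02,0,0,0,0]]
  ]
}}

```text
time_s: 11.5
ee_pos: [561.5, -129.1, 97.4]
ee_rot: [-77.3, 89.7, -46.7]
force: [3.8, -7.7, -0.9]
gripper_width: 0.4
```

```bash
python3 - <<'E'
from plan import *
p,R,s=cur(); print(s['time_s'],p.round(1),s['force'].round(1))
for th in np.arange(1.15,1.26,.05): print(th.round(2),row(p,R,*tip(th)).round(3))
E
```

```text
11.5 [ 561.5 -129.1   97.4] [ 3.8 -7.7 -0.9]
1.15 [ 0.014 -0.04   0.01  -0.008  0.     0.001]
1.2 [ 0.014 -0.003 -0.003  0.     0.     0.001]
1.25 [ 0.014  0.035 -0.015  0.008  0.     0.001]
```

The position matches 1.20, and force rises to 8.6 N with almost no motion, so this is the rigid stop. Backing off, then lifting clear.

{"op": "send_rows", "data": {
  "commands": [
    [[0,-0.1,0,0,0,0],[0,-0.25,0,0,0,0],[-0.3,-0.3,0,0,0,0],[-0.7,-0.3,0,0,0,0],[-0.95,-0.4,0.4,0,0,0],[-0.95,-0.7,0.8,0,0,0],[-0.95,-0.95,0.95,0,0,0],[-0.95,-0.95,0.95,0,0,0]]
  ]
}}

```text
time_s: 12.5
ee_pos: [691.1, -161.1, 190.4]
ee_rot: [117.4, 89.9, 148.0]
force: [0.4, 0.0, -0.2]
gripper_width: 0.5
```

```bash
python3 - <<'E'
from plan import *
from h import *
p,R,s=cur(); print(s['time_s'],p.round(1),s['force'].round(1))
for n in ["top","side"]:
    c=env.get_calibration(n); im,d=env.grab_frame(n)
    np.savez(f"{n}5.npz",im=im,d=d,**{k:np.array(v) for k,v in c.items()})
    cv2.imwrite(f"pics/{n}5.png",im[:,:,::-1])
    a,b,c2,d2=(100,110,420,310) if n=="top" else (140,70,370,350)
    o=im[b:d2,a:c2,::-1]; cv2.imwrite(f"pics/{n}5_z.png",cv2.resize(o,None,fx=2.1,fy=2.1,interpolation=cv2.INTER_CUBIC))
    P=pts(load(n+"5")); aa=np.radians(YAW); dd=P[...,:2]-O
    x=dd[...,0]*np.cos(aa)+dd[...,1]*np.sin(aa); y=-dd[...,0]*np.sin(aa)+dd[...,1]*np.cos(aa)
    for xx,yy in [(-60,60),(-60,150),(-20,150),(-60,-80)]:
        m=(abs(x-xx)<6)&(abs(y-yy)<10); print(n,xx,yy,m.sum(),np.median(P[...,2][m]).round(1))
    m=(P[...,2]>103)&(P[...,2]<125)&(y<-130)&(y>-260)&(x<20)&(x>-120); print("knob",m.sum(),np.median(x[m]).round(1),np.median(y[m]).round(1))
    for th in (.6,1.1,1.2):
        ph=np.radians(-94)-th; k=PIV+75*np.array([np.cos(ph),np.sin(ph)]); print(th,k.round(1),proj(load(n+"5"),[[*s2w(*k),116]]).round(1))
E
```

```text
12.5 [ 691.1 -161.1  190.4] [ 0.4  0.  -0.2]
top -60 60 41 80.2
top -60 150 39 80.4
top -20 150 40 80.1
top -60 -80 41 81.1
knob 59 -84.4 -172.9
0.6 [ -60.6 -210.5] [[359.4 183.1]]
1.1 [ -83.1 -181. ] [[349.7 195.3]]
1.2 [ -85.6 -173.9] [[347.1 197.1]]
side -60 60 25 81.5
side -60 150 21 81.3
side -20 150 21 80.9
side -60 -80 36 82.3
knob 61 -88.5 -175.5
0.6 [ -60.6 -210.5] [[276.6 260.3]]
1.1 [ -83.1 -181. ] [[260.9 254.9]]
1.2 [ -85.6 -173.9] [[258.3 253. ]]
```

View pics/top5_z.png

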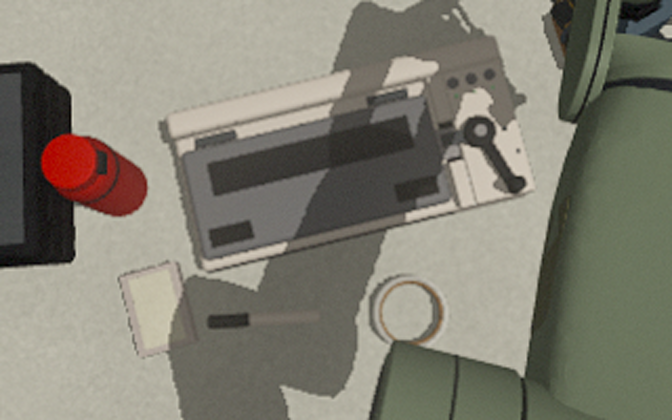

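View pics/side5_z.png

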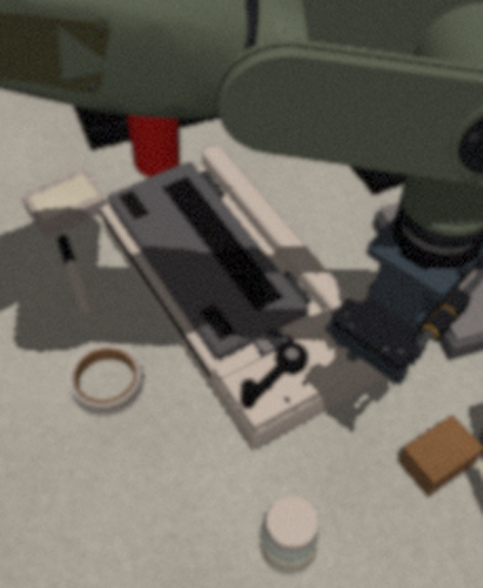

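The top view shows the lid shut and the knob at zoomed (516,184), which matches the operate position. The bystanders haven't moved, and the arm is clear of everything.

```bash
python3 - <<'E'
from workcell import env
print(env.state()['force'],env.state()['time_s']); print(env.job_done())
E
```

```text
[-0.37541243 -0.84976258  0.12988999] 12.6
the job is handed in; nothing more can be done
None
```

The sealer is ready: the lid is fully shut and the lock lever is at its second stop (operate). I handed the job in at 12.6 s with the arm clear of everything.

- **Lid:** I pushed it down with shut fingertips until it stopped hard at 80.0 mm, at about 23 N. Depth across the lid afterwards read 80 to 82 mm in both cameras, matching the 80 mm of a shut lid.
- **Lever:** I pushed the knob from behind, past store, until it stopped hard at about 1.20 rad, at 8.6 N. After I backed off, the top camera put the knob at (-84, -173) mm and the side camera at (-88, -176), in sealer x, y. The expected position at operate is (-86, -174). The two cameras differ by about 4 mm, which I put down to calibration and viewing angle.
- **Everything else:** Comparing the final pictures with the first ones by eye, the flask, tape, marker, packet, jar and carton look unmoved. I did not measure their positions.

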